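# Shut the clamshell test jig, pin it and keep it pressed

### The job

Swing down the blue lid of the clamshell test jig and press it past its snap catch so that it stays caught. Then take the red-headed lock pin out of its grey stand and push it through the hole in the lid into the hole below, until its steel collar pushes the lid fully down. The sprung posts lift the lid again if you let go, so finish while still gripping the pin and pressing down on it, with the lid held fully shut; leave the other things on the bench where they lie.

Things in the scene. Friction and masses are not known exactly. Their poses are not given: they have to be found in the camera images.
- jig: test jig fixed to the bench: aluminium lower half 150 (x) x 120 (y) mm, 34 mm high at its front block (-x end) with the pin hole. Origin: centre of the underside, z up. Hinge axis along y at x +65, z 40 mm. Steel snap catch at mid front edge, 40 mm wide, x -87 to -76 mm, top 51 mm above the bench. Two sprung brass posts beside the hole push the lid up over its last 7 mm
- jig_lid (a joint): hinge of the blue lid (plate 12 mm thick, 112 mm wide, reaching 140 mm from the hinge): 0 shut, top 46 mm above the bench; 1.3 open, front edge up and away. Stiff, stays where left. Must be forced past the catch at 0.09 to 0.06 rad (some 10 N at the pad); then, let go, the posts lift it to rest caught at about 0.03. Holding it at 0 takes about 4 N at the hole
- lid_edge (a point): middle of the lid's free front edge, on its upper face, 140 mm from the hinge axis and 6 mm above the plane of the axis (lid shut); moves with the lid
- lid_pad (a point): centre of the top of the round black rubber pad (22 mm across, 3 mm high) on the lid, 90 mm from the hinge axis and 9 mm above the plane of the axis (lid shut): the place to press the lid shut; moves with the lid
- lid_hole (a point): centre of the top mouth of the lid's pin hole, 12.5 mm across, through the lid, 120 mm from the hinge axis; moves with the lid
- jig_hole (a point): centre of the top mouth of the pin hole in the lower half, 34 mm above the bench, 12.5 mm across, vertical and open down to the bench; right under the lid's hole when the lid is down. z up, axes as the jig's
- lock_pin: lock pin, loose, 60 g or so, upright in its stand. Origin: centre of its lower tip; z along the pin toward the head. Steel shank 10 mm across and 38 mm long with a tapered tip, then a steel collar 26 mm across and 8 mm thick, then a round red grip 18 mm across and 30 mm high (76 mm overall)
- pin_tip (a point): the pin's lower tip
- pin_shoulder (a point): underside of the pin's collar, on the pin's axis, 38 mm above the tip; 26 mm above the tip of a pin fully home lies the lower half's top. It rests on the lid's top when home
- pin_grip (a point): place to grip the pin, on its axis, 66 mm above the tip, 20 mm above the collar's top face: with the TCP here, fingers pointing down, the fingertips just clear the collar
- pin_stand: grey stand, fixed, 50 x 50 x 42 mm, with an upright hole 12.5 mm across in which the pin stands, its collar resting on the stand's top. Origin: centre of its underside
- microscope: tall stereo microscope, fixed, about 0.5 m high, at the right of the bench between the arm's start and the jig: lift the tool high and draw it close to the base before swinging past. Origin: in its foot, on the bench, which is some 250 mm across; a bare circuit-board drive lies on it
- screw_tin: bystander: round white tin 51 mm across, 25 mm high; may have changed places with the pin stand. Origin: centre of the underside
- screwdriver_blue: bystander: blue screwdriver 143 x 14 x 14 mm, lying on the bench. Origin: under its middle; x along it
- screwdriver_red: bystander: red screwdriver 163 x 17 x 17 mm, lying on the bench. Origin: under its middle; x along it
- esd_brush: bystander: flat black brush 151 x 34 x 9 mm, lying on the bench. Origin: under its middle; x along it
- tweezers_black: bystander: black tweezers 119 x 14 x 11 mm, lying on the bench. Origin: under their middle; x along them
- magnet_plate: bystander: small steel plate with magnet 41 x 52 x 9 mm, lying on the bench. Origin: centre of the underside

How it is judged:
On the way, in this order (a step that is already met when the one before it is completed fails the run):
1. the lid has been pressed shut past its catch (value of joint jig_lid below 0.045 rad), for 0.2 s.
2. with the lid caught, the pin has gone through the lid's hole and into the hole of the lower half (value of joint jig_lid below 0.045 rad and z of pin_tip in the frame of jig_hole below -0.008 m and horizontal distance between pin_tip and jig_hole below 0.004 m), for 0.1 s.
At the end, for the whole second after the job is handed in: Through the last second: lid fully shut (below 0.012 rad), pin upright (within 0.12 rad) through both holes, tip over 22 mm down in the lower hole and within 4 mm of its axis; the fingers still hold the pin (over 2 N) and it presses on the lid with over 2.5 N (value of joint jig_lid below 0.012 rad and z of pin_tip in the frame of jig_hole below -0.022 m and horizontal distance between pin_tip and jig_hole below 0.004 m and angle between lock_pin's own z axis and vertical below 0.12 rad and contact force between lock_pin and jig_lid above 2.5 N and contact force between the fingers and lock_pin above 2 N); the arm keeps its last pose, push and grip.
It fails at once if a bystander was pushed more than 30 mm from its place (distance of any of screw_tin, screwdriver_blue, screwdriver_red, esd_brush, tweezers_black, magnet_plate from where it was at the start of the episode above 0.03 m).
It also fails if it takes over 61 s, if anything falls off the work surface, if the arm or the gripper's body presses on something with over 40 N, if the wrist force passes 120 N, or if a joint passes its speed limit or range.

### The arm

A 6-joint arm with a two-finger parallel gripper is mounted at the origin on a cart in front of the work surface, level with it; the furniture and walls round the work are solid. World frame = base frame: x ahead of the robot, y to its left, z up, the work surface at z = 0. Lengths are in m, angles in rad, forces in N, time in s.
With the tool pointing down it reaches from about 0.375 to 0.925 m from the base axis. Payload 5.7 kg.
Tool frame: the origin (TCP) lies between the finger pads, 19 mm behind the fingertips; this is the grasp point; z points along the fingers, y is the line along which they close (so a half turn about z gives the same grasp; the last joint's range is limited). The gripper opens to 85 mm and grips with 20 to 120 N. Pads are 22 mm wide; open, the fingers measure 114 mm over their backs; the gripper's body (76 mm by 85 mm) begins 54 mm behind the grasp point. The pads swing forward as they close: fully open they stand 13 mm farther back than shut.
Start: joints at [-0.115, 0.359, 1.51, -0, 1.272, -0.115], TCP at [0.6, -0, 0.25] pointing down, gripper open.
Joint ranges: [-2.97, 2.97], [-1.01, 2.36], [0.21, 2.38], [-0.96, 4.11], [0.2, 2.71], [-2.98, 2.98]. Speed limits (rad/s): [2.39, 2.39, 3.14, 3.14, 3.14, 3.14].

### API

Orientations are given as a unit quaternion [x, y, z, w].
In Python, from station import read_state, snapshot, camera_info, sign_off gives the robot as it stands. The module is installed in compiled form; this text tells all that it offers.
- The arm moves only by the shell command python3 -m jog 'ROWS' [OPENING] [FORCE]. ROWS is a JSON object of lists of equal length, an entry for each row: "linear": the shift along the tool's x, y, z in m, a list of three; "angular": the turn, a rotation vector about the tool's x, y, z in degrees, a list of three. In form: {"linear": [[tx, ty, tz], ...], "angular": [[ax, ay, az], ...]}. A call has exactly 5 rows; each row shifts and turns the commanded pose from where the row before left it, along the tool's axes as they then stand; what a row does not reach is not made up. A row lasts 1/12 s, in which the tool goes at most 41.7 mm and 7.16 degrees, less where a joint would pass 70% of its speed; a pose out of reach is approached as far as the arm can. A call is refused whole if a number of a shift passes 0.0417 or a number of a turn 7.16, either way. A call with a gripper value outside its range is refused whole. OPENING is the finger opening in m, from 0 to 0.0854, set as the call begins (- or left out, the last holds). The fingers move at their own pace and stop on an object; FORCE is the grip in N (left out, the last holds). Time passes only in rows, so rows that do not move let the fingers close, or fill a call up. It gives the time, the measured TCP pose, the force, the opening and the grip force at its end, in the units of the state.
- read_state(): the state, without advancing time (a new reading comes with each control period).
- snapshot(name): name is "scene" or "side" or "wrist"; returns the picture (480x640x3 uint8, red, green, blue); there is no depth.
- camera_info(name): a dict with "intrinsics" (3x3 intrinsics, pixels), "dist_coeffs" ([k1, k2, p1, p2, k3] as OpenCV has them; the pictures are not rectified), "eye" and "attitude" of the camera in the world; the wrist camera has in their place "mount" (4x4, takes a point from camera to tool coordinates, whose origin is the TCP and whose axes are the flange's). Camera axes: x right, y down, z forward; pixel columns grow to the right and rows downward; lengths in m; the calibration is good to about 2 mm. A picture is of the moment at which its call begins: read the wrist's pose just before it. camera_info takes no time and is no camera call.
- sign_off(): hands the job in; it is judged then, once.
The state is a dict: "t": time; "joint_positions": joint angles; "joint_vel": joint speeds; "tau": joint torques, N m; "eef_pos": TCP position; "orientation": TCP orientation; "force": force on the tool from outside, world axes, zero at the start; "ft_torque": the same for the moment, N m; "width": finger opening in m; "finger_force": force on a finger pad.
Only numpy, scipy, OpenCV 4.12 (cv2) and the standard library are available. Lean on these libraries where they do the work, as an engineer would, in place of code of your own. Each camera call takes 0.05 s, during which the arm holds its last target. There are 200 camera calls.

## Working session

There is one attempt and no reset: what is moved stays moved. The work goes in short steps, Python scripts to look and compute and a shell command to move; the robot and the scene stay as the last step left them, time stands still between calls to the robot, and variables do not carry over. Pictures are saved under pics/ and viewed, at most 10 in all, crops included, and the job is handed in when it is done.

```bash
mkdir -p pics; python3 - <<'E'
from station import *
import cv2,numpy as np
s=read_state();print(s)
for n in ["scene","side","wrist"]:
    im=snapshot(n);cv2.imwrite(f"pics/{n}0.png",im[:,:,::-1]);print(n,camera_info(n))
E
```

```text
{'t': 0.0, 'joint_positions': array([-1.15100197e-01,  3.59507442e-01,  1.51140901e+00,  1.72260539e-05,
        1.27247406e+00, -1.15108812e-01]), 'joint_vel': array([ 0.00025245, -0.00020884, -0.00032145, -0.00025579,  0.00088439,
        0.00175392]), 'tau': array([ 1.96551155e-03, -5.27614331e+01, -2.78626120e+01, -6.37880498e-05,
        1.32890840e-02, -2.81424428e-05]), 'eef_pos': array([5.99378823e-01, 6.98973840e-05, 2.49160997e-01]), 'orientation': array([ 7.07105245e-01,  7.07107746e-01, -5.51977864e-04, -7.09546686e-04]), 'force': array([0.1940728 , 1.08108738, 0.2359173 ]), 'ft_torque': array([-0.04782119,  0.01264905, -0.01104808]), 'finger_force': 0.0, 'width': 0.08532686494503078}
scene {'intrinsics': array([[515.74874148,   0.        , 316.3546048 ],
       [  0.        , 515.74874148, 241.7305774 ],
       [  0.        ,   0.        ,   1.        ]]), 'dist_coeffs': array([0.01877157, 0.        , 0.        , 0.        , 0.        ]), 'eye': array([-0.66971789,  0.83086148,  0.73197129]), 'attitude': array([-0.4141671 ,  0.73654207, -0.46914899,  0.2566527 ])}
side {
[... 296 characters left out ...]
19049712]), 'attitude': array([ 0.87814804, -0.29853422,  0.11896015, -0.35437526])}
wrist {'intrinsics': array([[422.41654464,   0.        , 329.25689215],
       [  0.        , 422.41654464, 239.58968045],
       [  0.        ,   0.        ,   1.        ]]), 'dist_coeffs': array([-0.04941116,  0.        ,  0.        ,  0.        ,  0.        ]), 'mount': array([[-4.16856212e-04, -9.55219934e-01, -2.95896440e-01,
         7.54910236e-02],
       [ 9.99999702e-01, -2.05910379e-04, -7.44065692e-04,
        -1.50804657e-03],
       [ 6.49818234e-04, -2.95896662e-01,  9.55219736e-01,
        -1.24004281e-01],
       [ 0.00000000e+00,  0.00000000e+00,  0.00000000e+00,
         1.00000000e+00]])}
```

View pics/scene0.png

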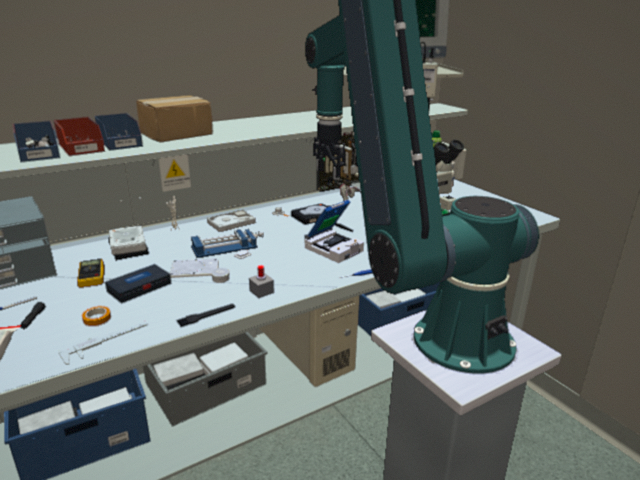

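View pics/side0.png

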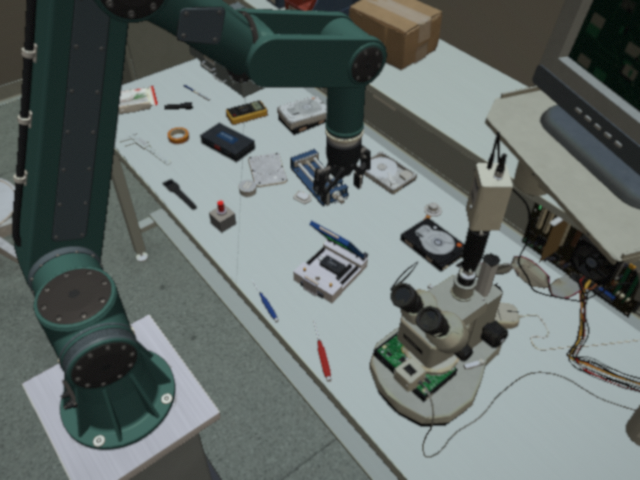

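Scene view: the red pin head is at (261,269) with its grey stand at (261,287). The jig is at about (333,240) with the lid open. Side view: pin at (221,206), jig at about (331,270), microscope foot at about (430,370). Next I'll cast rays and enlarge crops.

```bash
cat > h.py <<'E'
import numpy as np,cv2
from scipy.spatial.transform import Rotation as R
from station import *
def cam(n,st=None):
    c=camera_info(n);K,D=c["intrinsics"],c["dist_coeffs"]
    if n=="wrist":
        T=np.eye(4);T[:3,:3]=R.from_quat(st["orientation"]).as_matrix();T[:3,3]=st["eef_pos"];T=T@c["mount"];return K,D,T[:3,3],T[:3,:3]
    return K,D,c["eye"],R.from_quat(c["attitude"]).as_matrix()
def ray(C,uv):
    K,D,e,A=C;p=cv2.undistortPoints(np.array([[uv]],float),K,D)[0,0];d=A@np.r_[p,1];return e,d/np.linalg.norm(d)
def plane(C,uv,z):
    e,d=ray(C,uv);return e+d*(z-e[2])/d[2]
def two(C1,u1,C2,u2):
    a,d=ray(C1,u1);b,f=ray(C2,u2);s=np.linalg.lstsq(np.c_[d,-f],b-a,rcond=None)[0]
    p,q=a+d*s[0],b+f*s[1];return (p+q)/2,np.linalg.norm(p-q)
def proj(C,P):
    K,D,e,A=C;return cv2.projectPoints((np.atleast_2d(P)-e)@A,np.zeros(3),np.zeros(3),K,D)[0][:,0]
E
python3 - <<'E'
from h import *
S,W=cam("scene"),cam("side")
cs=cv2.imread("pics/scene0.png");sd=cv2.imread("pics/side0.png")
def red(im,box):
    x,y,w,h=box;h_=cv2.cvtColor(im,cv2.COLOR_BGR2HSV);m=cv2.inRange(h_,(0,140,60),(8,255,255))|cv2.inRange(h_,(172,140,60),(180,255,255))
    v,u=np.nonzero(m[y:y+h,x:x+w]);return u.mean()+x,v.mean()+y,len(u)
a=red(cs,(245,255,35,30));b=red(sd,(205,195,35,30));print(a,b,two(S,a[:2],W,b[:2]))
for n,u in dict(jig=(331,275),foot1=(372,365),foot2=(437,415),foot3=(500,350),tin=(247,187),blue=(268,305),red=(324,360),brush=(182,195)).items():print(n,plane(W,u,0.02 if n!='jig' else .03).round(3))
A=cv2.resize(cs[195:270,290:380],None,fx=6,fy=6,interpolation=3);B=cv2.resize(sd[210:310,285:375],None,fx=4.5,fy=4.5,interpolation=3)
o=np.zeros((460,800,3),np.uint8);A=cv2.resize(A,(400,333));o[:333,:400]=A;B=cv2.resize(B,(400,444));o[:444,400:]=B;cv2.imwrite("pics/c1.png",o)
E
```

```text
(np.float64(260.3333333333333), np.float64(270.5111111111111), 45) (np.float64(220.35), np.float64(205.425), 40) (array([0.44770202, 0.31068318, 0.0649581 ]), np.float64(0.0005884305803252411))
jig [ 0.548 -0.033  0.03 ]
foot1 [ 0.464 -0.281  0.02 ]
foot2 [ 0.492 -0.449  0.02 ]
foot3 [ 0.714 -0.423  0.02 ]
tin [0.569 0.374 0.02 ]
blue [ 0.378 -0.008  0.02 ]
red [ 0.389 -0.207  0.02 ]
brush [0.407 0.456 0.02 ]
```

View pics/c1.png

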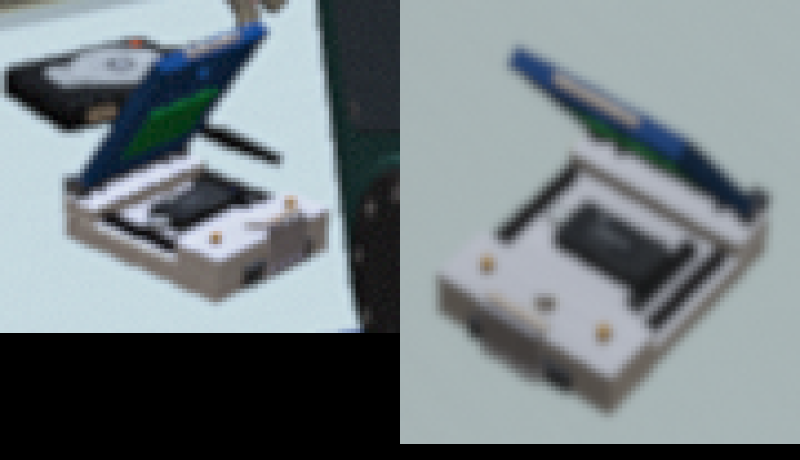

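The crop shows the lid open, the hole at crop (544,303), the brass posts at (486,264) and (603,332), and the front corners at (440,285) and (610,390).

```bash
python3 - <<'E'
from h import *
W=cam("side")
f=lambda u,v:(285+(u-400)/4.444,210+v/4.44)
for n,u,z in [("hole",(544,303),.034),("postL",(486,264),.041),("postR",(603,332),.041),("cornL",(440,285),.034),("cornR",(610,388),.034)]:print(n,plane(W,f(*u),z).round(4))
E
```

```text
hole [ 0.5134 -0.0233  0.034 ]
postL [0.5016 0.0136 0.041 ]
postR [ 0.5224 -0.0634  0.041 ]
cornL [0.476  0.0218 0.034 ]
cornR [ 0.5051 -0.0912  0.034 ]
```

View pics/wrist0.png

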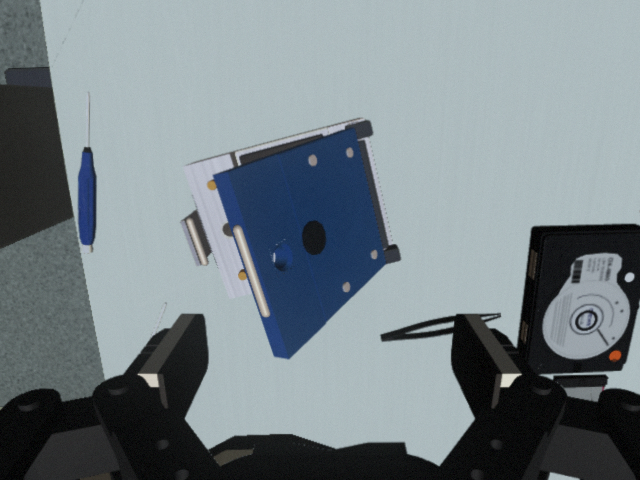

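The wrist view shows the jig with yaw of about +15°. The lid's upper face is visible: pad at (315,238), lid hole at about (281,257), free edge from (216,175) to (283,357). The lower hole is at (229,230), the front corners at (185,165) and (235,297), and the hinge lugs at (365,128) and (393,253).

```bash
python3 - <<'E'
from h import *
from scipy.optimize import least_squares
st=dict(eef_pos=np.array([.59938,.00007,.24916]),orientation=np.array([ 7.07105245e-01,7.07107746e-01,-5.5e-04,-7.1e-04]))
C=cam("wrist",st);W=cam("side")
for n,u,z in [("hole",(229,230),.034),("cL",(185,165),.034),("cR",(235,297),.034),("postL",(212,185),.041),("postR",(243,275),.041)]:print(n,plane(C,u,z).round(4))
f=lambda u,v:(285+(u-400)/4.444,210+v/4.44)
# lower half points: jig coords with both cameras; lid angle from pad,hole,edge corners
def jp(q,p): x,y,a=q[:3]; return np.array([x,y,0])+R.from_euler('z',a).apply(p)
def lp(q,d,y,h): a=q[3]; return jp(q,[.065-d*np.cos(a)+h*np.sin(a),y,.04+d*np.sin(a)+h*np.cos(a)])
def pts(q): return [jp(q,[-.055,0,.034]),jp(q,[-.075,.06,.034]),jp(q,[-.075,-.06,.034])],[lp(q,.09,0,.009),lp(q,.14,.056,.006),lp(q,.14,-.056,.006)]
uw=np.array([(229,230),(185,165),(235,297),(315,238),(216,176),(283,357)]);us=np.array([f(544,303),f(440,285),f(610,388)])
def res(q):
    a,b=pts(q);return np.r_[(proj(C,np.array(a+b))-uw).ravel(),1.5*(proj(W,np.array(a))-us).ravel()]
s=least_squares(res,[.56,-.01,.25,1.0],loss='soft_l1',f_scale=3);q=s.x
print(q.round(4),res(q).round(1))
for n,p in dict(hole=jp(q,[-.055,0,.034]),hinge=jp(q,[.065,0,.04]),edge=lp(q,.14,0,.006),pad0=jp(q,[-.025,0,.049])).items():print(n,p.round(4))
E
```

```text
hole [ 0.5133 -0.0211  0.034 ]
cL [0.4814 0.0332 0.034 ]
cR [ 0.5142 -0.0824  0.034 ]
postL [0.504  0.0182 0.041 ]
postR [ 0.5241 -0.0587  0.041 ]
[ 0.5685 -0.007   0.269   0.9282] [ 2.7  0.6 -1.1  2.9 -2.1  2.4 -3.6 -0.7  2.1 -1.2 -0.5  0.1  0.4 -1.3
 -1.2 -4.6  0.9 -4.7]
hole [ 0.5155 -0.0216  0.034 ]
hinge [0.6312 0.0103 0.04  ]
edge [ 0.5549 -0.0107  0.1557]
pad0 [ 0.5444 -0.0136  0.049 ]
```

The jig fit holds together. Hinge is at (0.631,0.010), yaw 15.4°, lid at about 0.93 rad, and the TCP is already above the lid face. I'll close the fingers, align the tool with the jig and descend.

```bash
python3 -m jog '{"linear":[[0,0,0],[0,0,0.01],[0,0,0.025],[0,0,0.025],[0,0,0.02]],"angular":[[0,0,-5.13],[0,0,-5.13],[0,0,-5.13],[0,0,0],[0,0,0]]}' 0 40
python3 -m jog '{"linear":[[0,0,0],[0,0,0],[0,0,0.005],[0,0,0.005],[0,0,0.005]],"angular":[[0,0,0],[0,0,0],[0,0,0],[0,0,0],[0,0,0]]}'
```

```text
t: 0.57
eef_pos: [0.5993, 0.0001, 0.1684]
orientation: [0.606, 0.796, -0.0, -0.001]
force: [0.2, -0.5, -0.0]
width: 0.0255
finger_force: 0.0
t: 0.98
eef_pos: [0.6009, -0.0001, 0.1559]
orientation: [0.606, 0.795, 0.001, 0.001]
force: [-0.2, -0.7, 0.6]
width: -0.0
finger_force: 0.0
```

```bash
python3 -m jog '{"linear":[[0,-0.0055,0.007],[0,-0.0055,0.007],[0,-0.0055,0.007],[0,-0.007,0.0055],[0,-0.007,0.0055]],"angular":[[0,0,0],[0,0,0],[0,0,0],[0,0,0],[0,0,0]]}'
python3 -m jog '{"linear":[[0,-0.006,0.007],[0,-0.006,0.007],[0,-0.0043,0.008],[0,-0.0043,0.008],[0,0,0]],"angular":[[0,0,0],[0,0,0],[0,0,0],[0,0,0],[0,0,0]]}'
python3 - <<'E'
from h import *
cv2.imwrite("pics/w2.png",np.hstack([cv2.resize(snapshot("wrist")[:,:,::-1],(400,300)),cv2.resize(snapshot("side")[190:340,240:440,::-1],(400,300))]))
E
```

```text
t: 1.4
eef_pos: [0.5698, -0.0082, 0.1223]
orientation: [0.606, 0.795, 0.0, -0.0]
force: [1.5, 1.5, -0.6]
width: 0.0004
finger_force: 0.5
t: 1.82
eef_pos: [0.5482, -0.0136, 0.091]
orientation: [0.606, 0.795, -0.001, -0.002]
force: [-0.7, 0.1, 0.4]
width: -0.0002
finger_force: 0.0
```

View pics/w2.png

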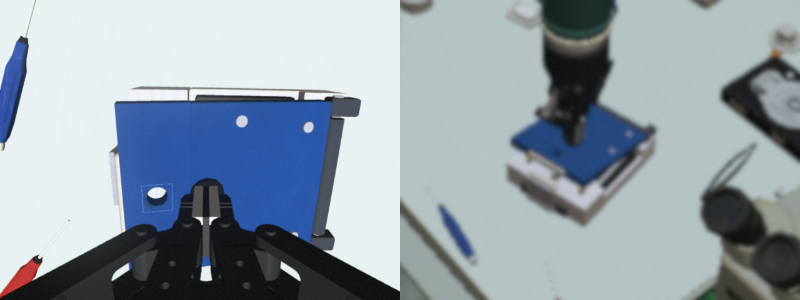

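The lid is following the fingers, the tip is over the pad, and the yaw is aligned. The lid hole is at (157,195). I'll keep pressing.

```bash
python3 -m jog '{"linear":[[0,-0.002,0.004],[0,-0.001,0.004],[0,-0.001,0.004],[0,-0.001,0.003],[0,0,0.002]],"angular":[[0,0,0],[0,0,0],[0,0,0],[0,0,0],[0,0,0]]}'
python3 -m jog '{"linear":[[0,0,0.002],[0,0,0.002],[0,0,0.002],[0,0,0.001],[0,0,0]],"angular":[[0,0,0],[0,0,0],[0,0,0],[0,0,0],[0,0,0]]}'
```

```text
t: 2.33
eef_pos: [0.5455, -0.0149, 0.0755]
orientation: [0.606, 0.795, -0.0, -0.0]
force: [-1.0, -1.5, 5.9]
width: 0.0003
finger_force: 3.3
t: 2.75
eef_pos: [0.5448, -0.015, 0.0688]
orientation: [0.606, 0.796, -0.001, -0.001]
force: [-2.0, -1.2, 2.9]
width: 0.0
finger_force: 1.2
```

```bash
python3 -m jog '{"linear":[[0,0,0.0005],[0,0,0],[0,0,0],[0,0,0],[0,0,0]],"angular":[[0,0,0],[0,0,0],[0,0,0],[0,0,0],[0,0,0]]}'
python3 -m jog '{"linear":[[0,0,-0.005],[0,0,-0.015],[0,0,-0.03],[0,0,-0.03],[0,0,-0.03]],"angular":[[0,0,0],[0,0,0],[0,0,0],[0,0,0],[0,0,0]]}' 
python3 -m jog '{"linear":[[0,0,-0.02],[0,0,0],[0,0,0],[0,0,0],[0,0,0]],"angular":[[0,0,0],[0,0,0],[0,0,0],[0,0,0],[0,0,0]]}' 0.05
python3 - <<'E'
from h import *
st=read_state();im=snapshot("wrist");print(st["eef_pos"],st["orientation"],np.abs(st["joint_vel"]).max())
np.savez("w3.npz",p=st["eef_pos"],q=st["orientation"]);cv2.imwrite("pics/w3.png",im[:,:,::-1])
E
```

```text
t: 3.17
eef_pos: [0.5455, -0.0148, 0.0684]
orientation: [0.606, 0.795, -0.0, -0.0]
force: [-3.0, -1.2, 4.5]
width: 0.0001
finger_force: 2.1
t: 3.58
eef_pos: [0.5462, -0.0147, 0.1797]
orientation: [0.606, 0.795, 0.0, 0.0]
force: [1.2, -0.8, -0.3]
width: -0.0005
finger_force: 0.0
t: 4.0
eef_pos: [0.545, -0.0147, 0.1971]
orientation: [0.606, 0.795, -0.001, -0.001]
force: [-0.1, -1.1, -0.6]
width: 0.05
finger_force: 0.0
[ 0.54500339 -0.01468511  0.19709199] [ 6.06069763e-01  7.95410538e-01 -5.32258006e-04 -1.11146632e-03] 0.007966794796585719
```

View pics/w3.png

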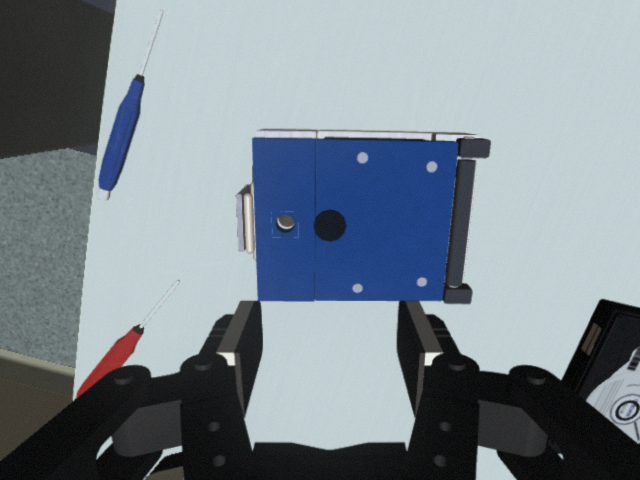

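The lid is caught: flat, front edge behind the steel catch at (245,220). The hole is at about (286,222) and the pad at (330,226). I'll measure them and plan the approach to the pin.

```bash
cat >> h.py <<'E'
def dist(s,P):
    return R.from_quat(s["orientation"]).inv().apply(np.asarray(P)-s["eef_pos"])
E
python3 - <<'E'
from h import *
d=np.load("w3.npz");st=dict(eef_pos=d["p"],orientation=d["q"]);C=cam("wrist",st)
im=cv2.imread("pics/w3.png");h=cv2.cvtColor(im,cv2.COLOR_BGR2HSV);m=255-cv2.inRange(h,(100,120,60),(125,255,255))
n,l,s,c=cv2.connectedComponentsWithStats(m[150:290,262:440])
for i in range(1,n):
    if s[i,4]>80:
        u=c[i]+[262,150];print(s[i],u)
        k=s[i];bc=np.array([k[0]+(k[2]-1)/2+262,k[1]+(k[3]-1)/2+150]);z=.0517 if k[4]>600 else .0496
        print(bc,plane(C,bc,z).round(4),plane(C,u,z).round(4))
print(dist(st,[.4477,.3107,.2]))
E
```

```text
[ 95   2  11  12 110] [362.02727273 157.33636364]
[362.  157.5] [0.5508 0.0353 0.0496] [0.5508 0.0354 0.0496]
[164  11  12  12 111] [431.24324324 166.31531532]
[431.5 166.5] [0.5954 0.0418 0.0496] [0.5952 0.0418 0.0496]
[ 52  60  32  31 762] [329.40682415 225.04068241]
[329.5 225. ] [ 0.5425 -0.0125  0.0517] [ 0.5425 -0.0126  0.0517]
[ 14  65  19  17 242] [284.81818182 222.88016529]
[285. 223.] [ 0.5137 -0.0196  0.0496] [ 0.5136 -0.0196  0.0496]
[154 127  11  10  86] [421.27906977 281.3255814 ]
[421.  281.5] [ 0.6148 -0.0354  0.0496] [ 0.6149 -0.0352  0.0496]
[ 0.33954331 -0.00747754 -0.00251032]
```

```bash
python3 -m jog '{"linear":[[0.02,0,0],[0.035,0,0],[0.04,0,0],[0.04,0,0],[0.04,0,0]],"angular":[[0,0,0],[0,0,0],[0,0,0],[0,0,0],[0,0,0]]}' 0.06
python3 -m jog '{"linear":[[0.04,0,0],[0.04,0,0],[0.04,0,0],[0.03,-0.0037,0],[0.015,-0.0038,0]],"angular":[[0,0,0],[0,0,0],[0,0,0],[0,0,0],[0,0,0]]}'
python3 -m jog '{"linear":[[0,0,0],[0,0,0],[0,0,0],[0,0,0],[0,0,0]],"angular":[[0,0,0],[0,0,0],[0,0,0],[0,0,0],[0,0,0]]}'
python3 - <<'E'
from h import *
st=read_state();im=snapshot("wrist")[:,:,::-1].copy();cv2.imwrite("pics/w4.png",im);C=cam("wrist",st)
h=cv2.cvtColor(im,cv2.COLOR_BGR2HSV);m=cv2.inRange(h,(0,130,50),(8,255,255))|cv2.inRange(h,(172,130,50),(180,255,255))
n,l,s,c=cv2.connectedComponentsWithStats(m)
for i in range(1,n):
    if s[i,4]>100:print(s[i],c[i],plane(C,c[i],.08))
print(st["eef_pos"],st["orientation"])
E
```

```text
t: 4.47
eef_pos: [0.4982, 0.155, 0.1972]
orientation: [0.607, 0.795, -0.001, -0.001]
force: [0.1, 0.5, -0.7]
width: 0.0601
finger_force: 0.0
t: 4.88
eef_pos: [0.4467, 0.3141, 0.1973]
orientation: [0.605, 0.796, -0.0, -0.001]
force: [0.3, 0.4, 0.4]
width: 0.0602
finger_force: 0.0
t: 5.3
eef_pos: [0.4489, 0.3098, 0.1983]
orientation: [0.607, 0.795, -0.0, -0.0]
force: [-0.3, 0.2, -0.6]
width: 0.0599
finger_force: 0.0
[315 224  28  30 652] [328.53374233 238.54141104] [0.4464837  0.31069796 0.08      ]
[0.44893794 0.30980491 0.19828733] [ 6.06730732e-01  7.94907389e-01 -2.47841535e-04 -2.42966363e-05]
```

View pics/w4.png

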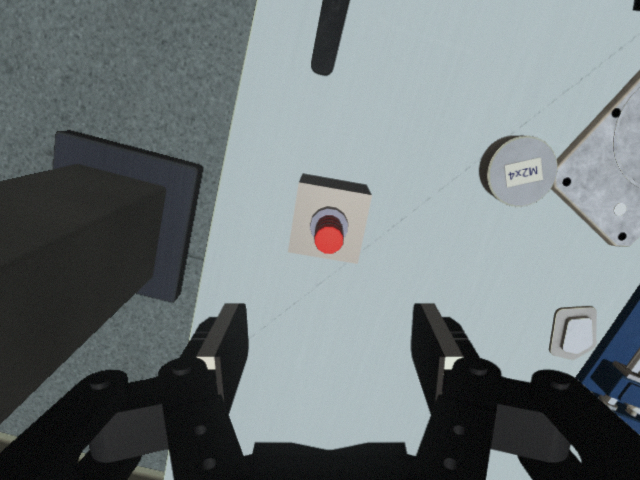

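The wrist view shows the red top disc at (328,239), the collar at (329,221), and the fingers either side. This gives the pin at (0.4467,0.3107), which agrees with the two-view fix. Descending to grip.

```bash
python3 -m jog '{"linear":[[0.0014,-0.0018,0.01],[0,0,0.025],[0,0,0.03],[0,0,0.03],[0,0,0.02]],"angular":[[0,0,0],[0,0,0],[0,0,0],[0,0,0],[0,0,0]]}' 0.045
python3 -m jog '{"linear":[[0,0,0.008],[0,0,0.004],[0,0,0],[0,0,0],[0,0,0]],"angular":[[0,0,0],[0,0,0],[0,0,0],[0,0,0],[0,0,0]]}'
python3 -m jog '{"linear":[[0,0,0],[0,0,0],[0,0,0],[0,0,0],[0,0,0]],"angular":[[0,0,0],[0,0,0],[0,0,0],[0,0,0],[0,0,0]]}' 0 80
python3 -m jog '{"linear":[[0,0,0],[0,0,0],[0,0,0],[0,0,0],[0,0,0]],"angular":[[0,0,0],[0,0,0],[0,0,0],[0,0,0],[0,0,0]]}'
```

```text
t: 5.77
eef_pos: [0.4451, 0.3107, 0.0807]
orientation: [0.606, 0.795, -0.001, -0.001]
force: [-0.3, -0.9, -0.4]
width: 0.045
finger_force: 0.0
t: 6.18
eef_pos: [0.4473, 0.3123, 0.0727]
orientation: [0.606, 0.795, 0.001, 0.0]
force: [-0.7, -0.3, 0.7]
width: 0.0451
finger_force: 0.0
t: 6.6
eef_pos: [0.4469, 0.3122, 0.0726]
orientation: [0.606, 0.795, 0.001, 0.0]
force: [-1.3, -0.7, 6.4]
width: 0.0159
finger_force: 77.9
t: 7.02
eef_pos: [0.4469, 0.3122, 0.0727]
orientation: [0.606, 0.795, 0.001, 0.0]
force: [-0.1, -0.6, 6.4]
width: 0.0155
finger_force: 77.9
```

```bash
python3 -m jog '{"linear":[[0,0,-0.005],[0,0,-0.015],[0,0,-0.03],[0,0,-0.03],[0,0,-0.02]],"angular":[[0,0,0],[0,0,0],[0,0,0],[0,0,0],[0,0,0]]}'
python3 -m jog '{"linear":[[-0.02,0,0],[-0.035,0,0],[-0.04,0,0],[-0.04,0,0],[-0.04,0,0]],"angular":[[0,0,0],[0,0,0],[0,0,0],[0,0,0],[0,0,0]]}'
python3 -m jog '{"linear":[[-0.04,0,0],[-0.035,0,0],[-0.02,0,0],[-0.01,0,0],[0,0,0]],"angular":[[0,0,0],[0,0,0],[0,0,0],[0,0,0],[0,0,0]]}'
python3 -m jog '{"linear":[[0,0,0],[0,0,0],[0,0,0],[0,0,0],[0,0,0]],"angular":[[0,0,0],[0,0,0],[0,0,0],[0,0,0],[0,0,0]]}'
python3 - <<'E'
from h import *
st=read_state();ims={n:snapshot(n)[:,:,::-1].copy() for n in("wrist","side","scene")};np.savez("w5.npz",p=st["eef_pos"],q=st["orientation"])
for n in ims: cv2.imwrite(f"pics/{n}5.png",ims[n])
print(st["eef_pos"],dist(st,[.5137,-.0203,.0496]))
o=np.zeros((600,800,3),np.uint8);o[:600,:400]=cv2.resize(ims["wrist"][180:480,220:420],(400,600))
u=proj(cam("side"),st["eef_pos"]-[0,0,.04])[0].astype(int);v=proj(cam("scene"),st["eef_pos"]-[0,0,.04])[0].astype(int);print(u,v)
o[:300,400:]=cv2.resize(ims["side"][u[1]-30:u[1]+30,u[0]-40:u[0]+40],(400,300),interpolation=3)
o[300:,400:]=cv2.resize(ims["scene"][v[1]-30:v[1]+30,v[0]-40:v[0]+40],(400,300),interpolation=3)
cv2.imwrite("pics/c5.png",o)
E
```

```text
t: 7.43
eef_pos: [0.447, 0.3122, 0.1743]
orientation: [0.606, 0.795, 0.001, 0.0]
force: [0.1, -0.3, -0.5]
width: 0.0152
finger_force: 79.0
t: 7.85
eef_pos: [0.4928, 0.1417, 0.1721]
orientation: [0.606, 0.796, 0.0, 0.0]
force: [0.9, 0.6, -0.9]
width: 0.0156
finger_force: 79.0
t: 8.27
eef_pos: [0.5213, 0.0402, 0.1718]
orientation: [0.607, 0.795, 0.0, 0.0]
force: [0.1, -0.2, -0.6]
width: 0.0159
finger_force: 79.0
t: 8.68
eef_pos: [0.5203, 0.0429, 0.1715]
orientation: [0.605, 0.796, -0.0, -0.0]
force: [-0.1, -0.0, -1.6]
width: 0.0151
finger_force: 79.0
[0.52033003 0.04288615 0.17148014] [-0.05914899 -0.02323007  0.12187279]
[302 233] [329 219]
```

View pics/c5.png

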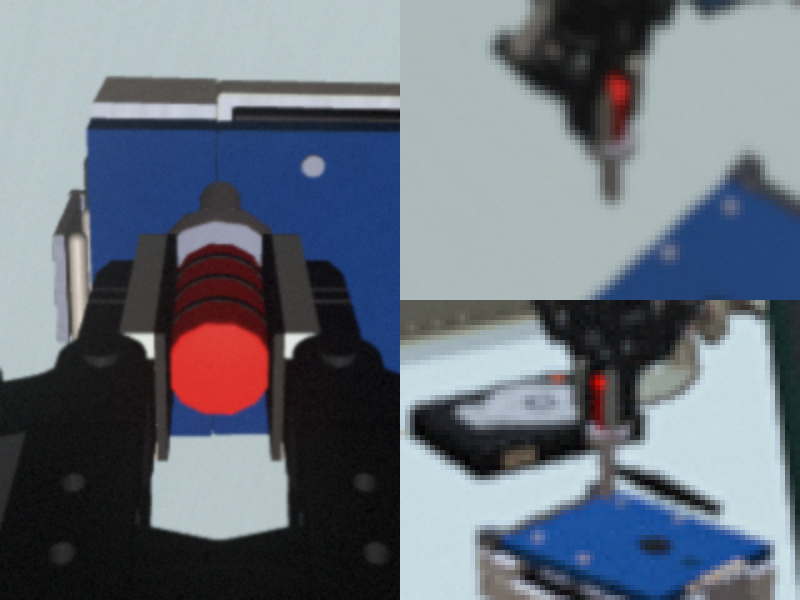

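The pin is held upright. Its top is at wrist pixel (329.5,363.5). The tip is at about (330,273) wrist, (304.4,242.6) side and (330.2,227) scene. Next I'll work out the pin axis in the tool frame.

```bash
python3 - <<'E'
from h import *
d=np.load("w5.npz");st=dict(eef_pos=d["p"],orientation=d["q"]);C=cam("wrist",st)
Z=st["eef_pos"][2]
for n,u,z in[("top",(329.5,363.5),Z+.0085),("tipfar",(330,272),Z-.0675),("collar far",(329.3,289),Z-.0295)]:print(n,dist(st,plane(C,u,z)).round(4))
t,e=two(cam("side"),(304.4,242.6),cam("scene"),(330.2,227));print("tip2v",t,e,dist(st,t).round(4))
# hole again from this wrist view: screw marks on the lid -> compare with w3
print("screw w5",plane(C,(220+313/2,180+166/2),.0496))
E
```

```text
top [-0.0009 -0.0015 -0.0085]
tipfar [ 0.0001 -0.0012  0.0675]
collar far [ 0.0079 -0.0016  0.0295]
tip2v [0.52139247 0.03825108 0.1040499 ] 0.0010654512066140015 [-0.0048 -0.0002  0.0674]
screw w5 [0.55106627 0.03541311 0.0496    ]
```

```bash
python3 -m jog '{"linear":[[-0.012,-0.004,0],[-0.02,-0.009,0.01],[-0.0167,-0.0064,0.013],[-0.008,-0.003,0.01],[0,0,0.004]],"angular":[[0,0,0],[0,0,0],[0,0,0],[0,0,0],[0,0,0]]}'
python3 -m jog '{"linear":[[0,0,0],[0,0,0],[0,0,0],[0,0,0],[0,0,0]],"angular":[[0,0,0],[0,0,0],[0,0,0],[0,0,0],[0,0,0]]}'
python3 - <<'E'
from h import *
st=read_state();ims={n:snapshot(n)[:,:,::-1].copy() for n in("wrist","side","scene")};np.savez("w6.npz",p=st["eef_pos"],q=st["orientation"])
for n in ims: cv2.imwrite(f"pics/{n}6.png",ims[n])
o=np.zeros((600,800,3),np.uint8);o[:600,:400]=cv2.resize(ims["wrist"][180:330,280:380],(400,600),interpolation=3)
u=proj(cam("side"),st["eef_pos"]-[0,0,.06])[0].astype(int);v=proj(cam("scene"),st["eef_pos"]-[0,0,.06])[0].astype(int);print(u,v,st["eef_pos"])
o[:300,400:]=cv2.resize(ims["side"][u[1]-30:u[1]+30,u[0]-40:u[0]+40],(400,300),interpolation=3)
o[300:,400:]=cv2.resize(ims["scene"][v[1]-30:v[1]+30,v[0]-40:v[0]+40],(400,300),interpolation=3)
cv2.imwrite("pics/c6.png",o)
E
```

```text
t: 9.25
eef_pos: [0.5131, -0.0206, 0.1331]
orientation: [0.607, 0.795, -0.001, -0.001]
force: [0.8, -0.2, -0.3]
width: 0.0156
finger_force: 79.0
t: 9.67
eef_pos: [0.5145, -0.0183, 0.135]
orientation: [0.606, 0.796, 0.0, 0.0]
force: [0.1, -0.6, -1.2]
width: 0.0154
finger_force: 79.0
[316 265] [346 232] [ 0.51448449 -0.01825353  0.1349683 ]
```

View pics/c6.png

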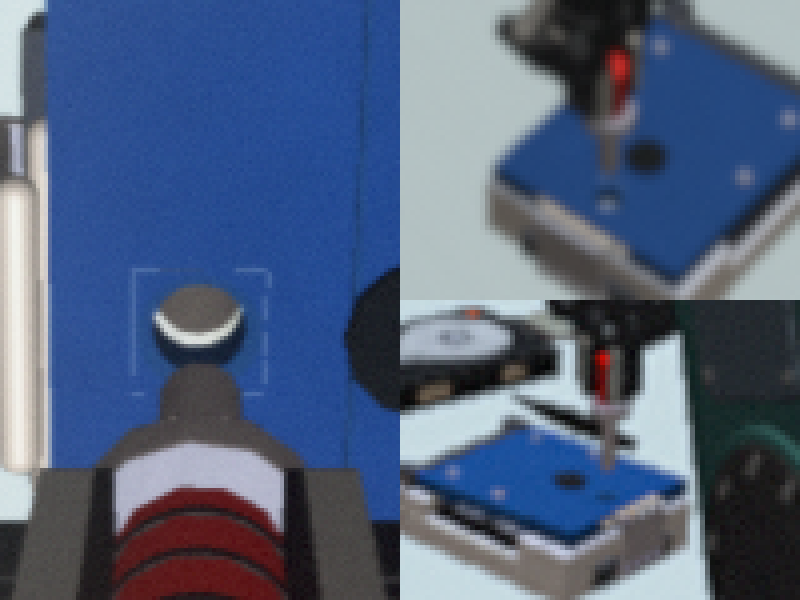

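The tip is directly above the hole. Wrist: hole at (330.2,262.6), tip's camera-side edge at (330.5,270.8). Side: tip at (357.8,270.6), hole at (357.6,274.8).

```bash
python3 - <<'E'
from h import *
d=np.load("w6.npz");st=dict(eef_pos=d["p"],orientation=d["q"]);C=cam("wrist",st);Z=st["eef_pos"][2]
H=lambda u,v:(280+u/4,180+v/4)
print("hole",dist(st,plane(C,H(201,331),.0496)).round(4),"tipedge",dist(st,plane(C,H(202,363),Z-.0675)).round(4))
for w in (85,):print("collar far top",dist(st,plane(C,H(200,444),Z-.0215)).round(4))
S=cam("side");o=(316-40,265-30)
h=plane(S,(o[0]+208/5,o[1]+199/5),.0496);t=plane(S,(o[0]+209/5,o[1]+178/5),Z-.0675)
print("side hole",dist(st,h).round(4),"tip",dist(st,t).round(4))
S=cam("scene");o=(346-40,232-30)
h=plane(S,(o[0]+204/5,o[1]+196/5),.0496);t=plane(S,(o[0]+207/5,o[1]+170/5),Z-.0675)
print("scene hole",dist(st,h).round(4),"tip",dist(st,t).round(4))
E
```

```text
hole [-0.0017 -0.0011  0.0854] tipedge [ 0.0008 -0.001   0.0675]
collar far top [ 0.0107 -0.0013  0.0215]
side hole [-0.0063 -0.0041  0.0854] tip [-0.0078 -0.0055  0.0675]
scene hole [ 0.0045 -0.0056  0.0854] tip [ 0.0038 -0.0067  0.0675]
```

```bash
python3 -m jog '{"linear":[[0.0007,0.0003,0.006],[0,0,0.006],[0,0,0.004],[0,0,0.003],[0,0,0.003]],"angular":[[0,0,0],[0,0,0],[0,0,0],[0,0,0],[0,0,0]]}'
python3 -m jog '{"linear":[[0,0,0.003],[0,0,0.003],[0,0,0.002],[0,0,0],[0,0,0]],"angular":[[0,0,0],[0,0,0],[0,0,0],[0,0,0],[0,0,0]]}'
```

```text
t: 10.23
eef_pos: [0.5138, -0.018, 0.1118]
orientation: [0.606, 0.795, -0.0, -0.0]
force: [0.6, -0.8, 0.6]
width: 0.016
finger_force: 79.0
t: 10.65
eef_pos: [0.5142, -0.018, 0.1044]
orientation: [0.606, 0.795, -0.0, -0.0]
force: [-0.4, 0.2, -0.5]
width: 0.0151
finger_force: 79.0
```

```bash
python3 -m jog '{"linear":[[0,0,0.003],[0,0,0.003],[0,0,0.003],[0,0,0.003],[0,0,0]],"angular":[[0,0,0],[0,0,0],[0,0,0],[0,0,0],[0,0,0]]}'
python3 -m jog '{"linear":[[0,0,0.003],[0,0,0.003],[0,0,0.002],[0,0,0.002],[0,0,0]],"angular":[[0,0,0],[0,0,0],[0,0,0],[0,0,0],[0,0,0]]}'
```

```text
t: 11.07
eef_pos: [0.5137, -0.0179, 0.0918]
orientation: [0.606, 0.795, -0.0, -0.001]
force: [0.8, 0.2, -0.5]
width: 0.0158
finger_force: 79.0
t: 11.48
eef_pos: [0.5139, -0.018, 0.0821]
orientation: [0.606, 0.795, -0.0, -0.0]
force: [-0.0, 0.2, -0.5]
width: 0.0155
finger_force: 79.0
```

```bash
python3 -m jog '{"linear":[[0,0,0.002],[0,0,0.002],[0,0,0.001],[0,0,0.001],[0,0,0]],"angular":[[0,0,0],[0,0,0],[0,0,0],[0,0,0],[0,0,0]]}'
python3 -m jog '{"linear":[[0,0,0.001],[0,0,0.0005],[0,0,0],[0,0,0],[0,0,0]],"angular":[[0,0,0],[0,0,0],[0,0,0],[0,0,0],[0,0,0]]}'
```

```text
t: 11.9
eef_pos: [0.5142, -0.0181, 0.0766]
orientation: [0.606, 0.795, -0.0, 0.0]
force: [-2.3, -1.0, 3.3]
width: 0.0155
finger_force: 79.6
t: 12.32
eef_pos: [0.5142, -0.0181, 0.0763]
orientation: [0.606, 0.795, 0.0, 0.0]
force: [-3.8, 0.7, 16.2]
width: 0.0157
finger_force: 81.1
```

```bash
python3 -m jog '{"linear":[[0,0,0.0005],[0,0,0],[0,0,0],[0,0,0],[0,0,0]],"angular":[[0,0,0],[0,0,0],[0,0,0],[0,0,0],[0,0,0]]}'
python3 -m jog '{"linear":[[0,0,0],[0,0,0],[0,0,0],[0,0,0],[0,0,0]],"angular":[[0,0,0],[0,0,0],[0,0,0],[0,0,0],[0,0,0]]}'
python3 - <<'E'
from h import *
a=snapshot("wrist")[:,:,::-1][150:400,200:440];b=snapshot("side")[:,:,::-1][230:310,285:375]
cv2.imwrite("pics/c7.png",np.hstack([cv2.resize(a,(400,400)),cv2.resize(b,(400,400),interpolation=3)]));print(read_state()["force"])
E
```

```text
t: 12.73
eef_pos: [0.5143, -0.0181, 0.0762]
orientation: [0.606, 0.795, 0.0, 0.0]
force: [-5.9, -0.1, 21.1]
width: 0.0156
finger_force: 81.7
t: 13.15
eef_pos: [0.5142, -0.0181, 0.0762]
orientation: [0.606, 0.795, 0.0, 0.0]
force: [-5.7, 0.1, 20.3]
width: 0.0152
finger_force: 81.7
[-5.05025553  0.57040915 21.22590746]
```

View pics/c7.png

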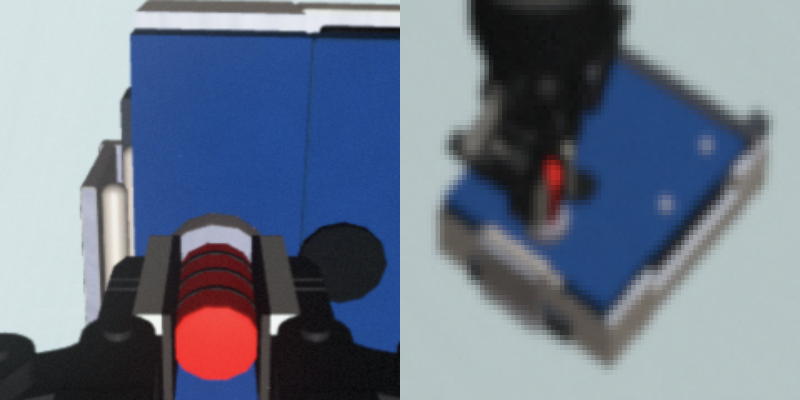

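The collar sits flat on the lid at wrist crop (218,225), and the lid is down on the lower half. Force holds steady at about 20 N with stiff contact, so I'm handing in.

```bash
python3 -c "from station import *;print(sign_off())"
```

```text
the job is handed in; nothing more can be done
None
```

I handed the job in at about 13 s with the lid caught, the pin through both holes with its collar on the lid, and the gripper still holding and pressing with about 20 N; the verdict was not reported back to me.

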